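# Make up two press tooling kits

### The job

Make up the two tooling kits for the next press changeover: the tall slim pillar and the plain bush go in the tray with two compartments, and the short stout pillar, the flanged bush and the square-footed punch go in the tray with three. Stand every part upright on the tray floor, one to a compartment (which compartment of its tray does not matter), and leave the hexagonal coupling standing where it is.

Things in the scene. Friction and masses are not known exactly. Their poses are not given: they have to be found in the camera images.
- tray_two: Brown-rimmed tray with a paler wooden floor, fixed to the bench, 152 mm long along its own y and 80 mm wide along its x, with two square open compartments in one row. Floor 4 mm thick; rim and dividers 8 mm wide, their tops 10 mm above the bench, so the lip is 6 mm. Each compartment is 64 x 64 mm inside; their centres lie at x = 0, y = -36 and +36 mm in the tray's frame. Origin: centre of its underside on the bench, z up.
- tray_three: Brown-rimmed tray with a paler wooden floor, fixed to the bench, 224 mm long along its own y and 80 mm wide along its x, with three square open compartments in one row. Floor 4 mm thick; rim and dividers 8 mm wide, their tops 10 mm above the bench, so the lip is 6 mm. Each compartment is 64 x 64 mm inside; their centres lie at x = 0, y = -72, 0 and +72 mm in the tray's frame. Origin: centre of its underside on the bench, z up.
- slim_pillar_mid (a point): Tall slim guide pillar: solid round steel bar, 28 mm diameter, 90 mm high, standing on the bench, about 0.4 kg. Origin of this point: on its axis, half-way up. z is its axis, up at the start.
- stout_pillar_mid (a point): Short stout guide pillar: solid round steel bar, 38 mm diameter, 52 mm high, standing, about 0.45 kg. Origin of this point: on its axis, half-way up. z is its axis, up at the start.
- plain_bush_mid (a point): Plain bush: straight steel tube, 40 mm outside, 26 mm bore, 52 mm high, standing, bore upright, about 0.3 kg. Origin of this point: on its axis, half-way up. z is its axis, up at the start.
- flanged_bush_mid (a point): Flanged bush: steel tube, 34 mm outside, 22 mm bore, 60 mm high overall, standing on a round flange of 44 mm diameter and 6 mm thickness at its foot, about 0.26 kg. Grip the tube above the flange. Origin of this point: on its axis, half-way up. z is its axis, up at the start.
- punch_mid (a point): Punch: solid round steel stem of 22 mm diameter with a tapered tip, on a square foot 32 x 32 mm and 8 mm thick; 64 mm high overall, standing on the foot, about 0.2 kg. Stem sides are straight from 8 to 56 mm above its underside: grip there. Origin of this point: on its axis, half-way up. z is its axis, up at the start.
- hex_coupling_mid (a point): Hexagonal steel coupling, 36 mm across flats, 50 mm high, standing among the stock, a dark round spot on top. Belongs to neither kit. Origin of this point: on its axis, half-way up. z is its axis, up at the start. Also among the stock, not part of the job: a white jar (46 mm diameter, 55 mm high) and a blue cup of white caps (48 mm, 45 mm high); all stand at least 70 mm apart, centre to centre.
There are look-alikes about, which are no part of the job. Leave any orange look-alike of the part that bears stout_pillar_mid alone.

How it is judged (in metres and radians):
At the end, for the whole second after the job is handed in: Slim pillar and plain bush in the two-compartment tray, stout pillar, flanged bush and punch in the other: each in its own compartment (centre within 22 mm of the cell's in x and y), underside within 4 mm of the tray floor, upright within 0.12 rad, at rest. Hexagonal coupling moved under 20 mm (((x of slim_pillar_mid in the frame of tray_two between -0.022 and 0.022 m and y of slim_pillar_mid in the frame of tray_two between -0.058 and -0.014 m) or (x of plain_bush_mid in the frame of tray_two between -0.022 and 0.022 m and y of plain_bush_mid in the frame of tray_two between -0.058 and -0.014 m)) and ((x of slim_pillar_mid in the frame of tray_two between -0.022 and 0.022 m and y of slim_pillar_mid in the frame of tray_two between 0.014 and 0.058 m) or (x of plain_bush_mid in the frame of tray_two between -0.022 and 0.022 m and y of plain_bush_mid in the frame of tray_two between 0.014 and 0.058 m)) and z of slim_pillar_mid in the frame of tray_two below 0.053 m and angle between each of slim_pillar_mid, plain_bush_mid, stout_pillar_mid, flanged_bush_mid, punch_mid's own z axis and vertical below 0.12 rad and linear speed of each of slim_pillar, plain_bush, stout_pillar, flanged_bush, punch below 0.02 m/s and z of plain_bush_mid in the frame of tray_two below 0.034 m and ((x of stout_pillar_mid in the frame of tray_three between -0.022 and 0.022 m and y of stout_pillar_mid in the frame of tray_three between -0.094 and -0.05 m) or (x of flanged_bush_mid in the frame of tray_three between -0.022 and 0.022 m and y of flanged_bush_mid in the frame of tray_three between -0.094 and -0.05 m) or (x of punch_mid in the frame of tray_three between -0.022 and 0.022 m and y of punch_mid in the frame of tray_three between -0.094 and -0.05 m)) and ((x of stout_pillar_mid in the frame of tray_three between -0.022 and 0.022 m and y of stout_pillar_mid in the frame of tray_three between -0.022 and 0.022 m) or (x of flanged_bush_mid in the frame of tray_three between -0.022 and 0.022 m and y of flanged_bush_mid in the frame of tray_three between -0.022 and 0.022 m) or (x of punch_mid in the frame of tray_three between -0.022 and 0.022 m and y of punch_mid in the frame of tray_three between -0.022 and 0.022 m)) and ((x of stout_pillar_mid in the frame of tray_three between -0.022 and 0.022 m and y of stout_pillar_mid in the frame of tray_three between 0.05 and 0.094 m) or (x of flanged_bush_mid in the frame of tray_three between -0.022 and 0.022 m and y of flanged_bush_mid in the frame of tray_three between 0.05 and 0.094 m) or (x of punch_mid in the frame of tray_three between -0.022 and 0.022 m and y of punch_mid in the frame of tray_three between 0.05 and 0.094 m)) and z of stout_pillar_mid in the frame of tray_three below 0.034 m and z of flanged_bush_mid in the frame of tray_three below 0.038 m and z of punch_mid in the frame of tray_three below 0.04 m and distance of hex_coupling_mid from where it was at the start of the episode below 0.02 m); the robot touches nothing.
It fails at once if the hexagonal coupling is pushed or carried more than 20 mm from its place, or tipped over (distance of hex_coupling_mid from where it was at the start of the episode above 0.02 m or angle between hex_coupling_mid's own z axis and vertical above 0.5 rad).
It also fails if it takes over 125 s, if anything falls off the work surface, if the arm or the gripper's body presses on something with over 40 N, if the wrist force passes 120 N, or if a joint passes its speed limit or range.

### The arm

A 6-joint arm with a two-finger parallel gripper is mounted at the origin on the work surface. World frame = base frame: x ahead of the robot, y to its left, z up, the work surface at z = 0. Lengths are in mm, angles in rad, forces in N, time in s.
With the tool pointing down it reaches from about 350 to 875 mm from the base axis. Payload 4.2 kg.
Tool frame: the origin (TCP) lies midway between the tips of the shut fingers; the grasp point (between the pads) lies 19 mm behind it; z points along the fingers, y is the line along which they close (so a half turn about z gives the same grasp; the last joint's range is limited). The gripper opens to 85 mm and grips with 20 to 120 N. Pads are 22 mm wide; open, the fingers measure 114 mm over their backs; the gripper's body (76 mm by 85 mm) begins 54 mm behind the grasp point. The pads swing forward as they close: fully open they stand 13 mm farther back than shut.
Start: joints at [-0.873, 0.385, 0.008, 0, -1.194, -0.259], TCP at [265.545, -565.76, 198.312] pointing down, gripper open.
Joint ranges: [-3.14, 3.14], [-1.21, 2.06], [-1.07, 1.41], [-3.16, 2.05], [-2.99, -0.16], [-3.1, 3.1]. Speed limits (rad/s): [2.79, 2.79, 3.14, 3.14, 3.14, 3.14].

### API

Orientations are given as a unit quaternion [x, y, z, w].
In Python, from bench import sensors, get_image, camera_params, job_done gives the robot as it stands.
- The arm moves only by the tool servo_tool, never from a script. Its argument "motion" is a list of rows, each an object with "travel": the shift along the tool's x, y, z as a fraction of full scale, a list of three; "rot": the turn, a rotation vector about the tool's x, y, z as a fraction of full scale, a list of three; "hand": the opening, from 0 (shut) to 1 (fully open). In form: [{"travel": [x, y, z], "rot": [wx, wy, wz], "hand": hand}, ...]. A call has 1 to 10 rows; each row shifts and turns the commanded pose from where the row before left it, along the tool's axes as they then stand; what a row does not reach is not made up. Full scale, the value 1, is 25 cm for a shift and 360 degrees for a turn. A row lasts 1/12 s, in which the tool goes at most 41.7 mm and 7.16 degrees, less where a joint would pass 70% of its speed; a pose out of reach is approached as far as the arm can. A call with a number of a shift or a turn outside -1 to 1 is refused whole. A call with a gripper value outside its range is refused whole. The fingers move at their own pace and stop on an object; the grip force is fixed at half the most. Time passes only in rows, so rows that do not move let the fingers close. It gives the time, the measured TCP pose, the force, the opening and the grip force at its end, in the units of the state.
- sensors.read_state(): the state, without advancing time (a new reading comes with each control period).
- get_image(name): name is "side" or "top" or "wrist"; returns (picture, depth): 384x512x3 uint8, red, green, blue; 384x512 float32, mm along the optical axis (not along the pixel's ray), 0 where there is no reading.
- camera_params(name): a dict with "camera_matrix" (3x3 intrinsics, pixels), "R" (3x3) and "t" (3): a world point X has camera coordinates R X + t; the wrist camera has in their place "mount" (4x4, takes a point from camera to tool coordinates, whose origin is the TCP and whose axes are the flange's). Camera axes: x right, y down, z forward; pixel columns grow to the right and rows downward; lengths in mm; the calibration is good to about 2 mm. A picture is of the moment at which its call begins: read the wrist's pose just before it. camera_params takes no time and is no camera call.
- job_done(): hands the job in; it is judged then, once.
The state is a dict: "clock": time; "joints": joint angles; "joint_vel": joint speeds; "joint_efforts": joint torques, N m; "position": TCP position; "ee_rot": TCP orientation; "contact_force": force on the tool from outside, world axes, zero at the start; "wrist_torque": the same for the moment, N m; "gripper_width": finger opening in mm; "grasp_force": force on a finger pad.
Only numpy, scipy, OpenCV 4.12 (cv2) and the standard library are available. Lean on these libraries where they do the work, as an engineer would, in place of code of your own. Each camera call takes 0.05 s, during which the arm holds its last target. There are 200 camera calls.

## Working session

There is one attempt and no reset: what is moved stays moved. The work goes in short steps, Python scripts to look and compute and a tool call to move; the robot and the scene stay as the last step left them, time stands still between calls to the robot, and variables do not carry over. Pictures are saved under pics/ and viewed, at most 14 in all, crops included, and the job is handed in when it is done.

Besides the shell and the picture viewer there is one more tool, called as name(argument=value, ...) on one line, values as JSON. servo_tool: Moves the arm, as the interface text tells. Its arguments: {"type":"object","properties":{"motion":{"type":"array"}},"required":["motion"]}

```bash
mkdir -p pics; ls
python3 - <<'E'
from bench import sensors,get_image,camera_params
import cv2,numpy as np
print(sensors.read_state())
for n in("top","side"):
    p,d=get_image(n); np.savez(f"{n}.npz",p=p,d=d)
    cv2.imwrite(f"pics/{n}0.png",cv2.resize(p[:,:,::-1],(800,600)))
    print(n,camera_params(n))
print(camera_params("wrist"))
E
```

```text
pics
{'clock': 0.0, 'joints': array([-8.73376959e-01,  3.85573444e-01,  6.61389766e-03, -5.24976090e-04,
       -1.19403151e+00, -2.58609945e-01]), 'joint_vel': array([ 0.00079223,  0.00075229,  0.00029465,  0.00161445, -0.00143247,
        0.00088402]), 'joint_efforts': array([ 1.41540615e-03, -3.92289555e+01,  1.88402706e+01,  4.18591797e+00,
       -4.54402354e-03, -1.85053381e-05]), 'position': array([ 265.27460772, -565.16426447,  197.20297496]), 'ee_rot': array([-2.17553986e-01,  9.76047642e-01,  1.08659286e-03, -2.88182984e-04]), 'contact_force': array([-0.50828462, -0.14533056, -0.26109952]), 'wrist_torque': array([ 0.01425381,  0.01861361, -0.01797664]), 'grasp_force': 0.0, 'gripper_width': 85.15356311010564}
top {'camera_matrix': array([[390.83117379,   0.        , 251.17023424],
       [  0.        , 390.83117379, 188.20798033],
       [  0.        ,   0.        ,   1.        ]]), 'R': array([[ 0.02607681, -0.99965933,  0.00111073],
       [-0.99066832, -0.02599093, -0.13379366],
       [ 0.13377695,  0.00238855, -0.99100859]]), 't': array([  -1.70565296,  513.32556299, 10
[... 223 characters left out ...]
2417401, -0.01102336],
       [-0.07024764,  0.62996713, -0.77343822],
       [ 0.10298528, -0.76663044, -0.63377583]]), 't': array([494.79854073,  74.83524375, 996.42145763])}
{'camera_matrix': array([[329.41269321,   0.        , 259.14575671],
       [  0.        , 329.41269321, 191.90052919],
       [  0.        ,   0.        ,   1.        ]]), 'mount': array([[-3.64297894e-04, -9.62947568e-01, -2.69688430e-01,
         6.76430936e+01],
       [ 9.99999898e-01, -4.22761882e-04,  1.58700427e-04,
         9.05358972e-01],
       [-2.66834179e-04, -2.69688345e-01,  9.62947623e-01,
        -1.76101829e+02],
       [ 0.00000000e+00,  0.00000000e+00,  0.00000000e+00,
         1.00000000e+00]])}
```

View pics/top0.png

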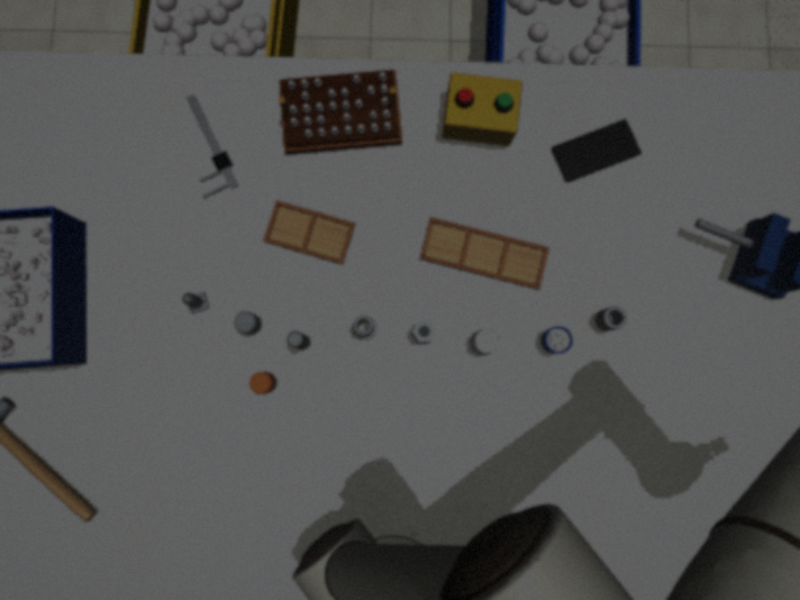

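View pics/side0.png

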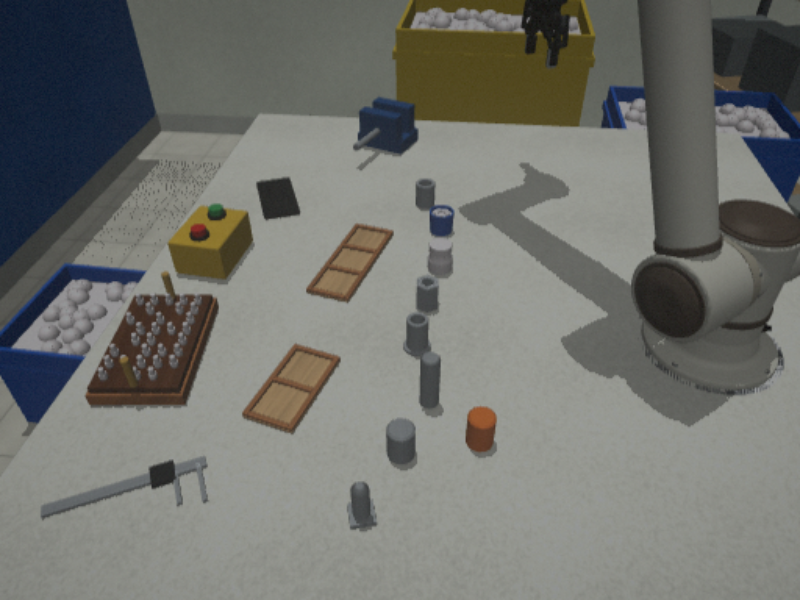

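The top view shows, at 800x600 scale: punch (195,300), stout pillar (247,323), orange look-alike (262,382), slim pillar (298,340), flanged bush (363,327), hex coupling (420,332), jar (484,342), cup (557,339) and plain bush (610,318). The two-cell tray is at (310,232) and the three-cell tray at (485,253). The side view shows the same order.

I'll measure positions from depth and check them against the given heights.

```bash
cat > h.py <<'E'
import numpy as np,cv2
from bench import camera_params,get_image,sensors
from scipy.spatial.transform import Rotation as Ro
def cam(n):
    c=camera_params(n); K=c["camera_matrix"]
    if n=="wrist":
        s=sensors.read_state(); M=c["mount"]; Rt=Ro.from_quat(s["ee_rot"]).as_matrix()
        A=Rt@M[:3,:3]; o=Rt@M[:3,3]+s["position"]
    else: A=c["R"].T; o=-A@c["t"]
    return K,A,o
def cloud(d,C):
    K,A,o=C; v,u=np.indices(d.shape)
    p=np.stack([(u-K[0,2])/K[0,0]*d,(v-K[1,2])/K[1,1]*d,d],-1)
    return p@A.T+o
def ray(uv,z,C):
    K,A,o=C; uv=np.atleast_2d(uv).astype(float)
    r=np.c_[(uv-K[:2,2])/[K[0,0],K[1,1]],np.ones(len(uv))]@A.T
    return o+r*((z-o[2])/r[:,2])[:,None]
E
python3 - <<'E'
from h import *
parts=dict(punch=(195,300,64),stout=(247,323,52),slim=(298,340,90),flanged=(363,327,60),hex=(420,332,50),jar=(484,342,55),cup=(557,339,45),plain=(610,318,52),orange=(262,382,52))
S={n:np.load(n+".npz") for n in("top","side")}
P={n:cloud(S[n]["d"],cam(n)) for n in S}
for k,(u,v,h) in parts.items():
    c=ray((u*.64,v*.64),h*.8,cam("top"))[0]; out=[k,h]
    for n in S:
        X=P[n].reshape(-1,3); X=X[(np.hypot(*(X[:,:2]-c[:2]).T)<36)&(S[n]["d"].ravel()>0)]
        B=X[X[:,2]>12]; zt=np.percentile(B[:,2],95); T=X[X[:,2]>zt-6]
        lo,hi=T.min(0),T.max(0)
        out+=[n,"top z",zt.round(1),"mid",((lo+hi)/2)[:2].round(1),"size",(hi-lo)[:2].round(1),len(T),"bench",np.median(X[X[:,2]<8,2]).round(1)]
    print(*out)
# trays
im=S["top"]["p"]; hsv=cv2.cvtColor(im,cv2.COLOR_RGB2HSV)
m=cv2.inRange(hsv,(4,70,40),(25,255,255)); m=cv2.morphologyEx(m,cv2.MORPH_CLOSE,np.ones((3,3)))
for c in cv2.findContours(m,0,2)[0]:
    if cv2.contourArea(c)<300: continue
    W=ray(c[:,0,:],10,cam("top"))[:,:2].astype(np.float32); r=cv2.minAreaRect(W)
    b=cv2.boxPoints(r); e=b[1]-b[0],b[2]-b[1]; L=max(e,key=np.linalg.norm)
    print("tray?",np.round(r[0],1),np.round(r[1],1),"long axis deg",np.degrees(np.arctan2(L[1],L[0])).round(1),"px",c[:,0].mean(0).round())
E
```

```text
punch 64 top top z 66.8 mid [492.7 363.4] size [16.1 15.6] 29 bench 1.4 side top z 65.8 mid [493.3 363.8] size [18.9 17.9] 69 bench 1.8
stout 52 top top z 56.0 mid [455.8 265.2] size [32.8 36.2] 140 bench 1.5 side top z 55.0 mid [457.8 264.9] size [36.9 38.2] 229 bench 1.9
slim 90 top top z 92.6 mid [426.4 170.9] size [26.1 26.3] 83 bench 1.5 side top z 92.6 mid [428.  172.5] size [26.2 25.9] 102 bench 2.2
flanged 60 top top z 64.2 mid [455.   60.1] size [32.5 29.7] 70 bench 1.6 side top z 62.8 mid [456.5  62.9] size [32.  33.3] 90 bench 2.6
hex 50 top top z 54.5 mid [449.1 -43.4] size [35.3 37.6] 146 bench 1.4 side top z 54.0 mid [448.7 -43.1] size [35.1 39.8] 120 bench 2.8
jar 55 top top z 59.5 mid [ 434.2 -151.6] size [37.8 40.7] 170 bench 1.6 side top z 58.8 mid [ 435.2 -149.6] size [37.4 41. ] 114 bench 2.8
cup 45 top top z 47.9 mid [ 439.6 -277.9] size [46.3 46.4] 138 bench 1.9 side top z 47.9 mid [ 441.  -278.9] size [46.7 49.3] 105 bench 3.2
plain 52 top top z 55.7 mid [ 480.7 -374.2] size [38.5 39.5] 100 bench 1.7 side top z 56.1 mid [ 482.8 -369.6] size [36.2 42.2] 59 bench 3.6
orange 52 top top z 56.1 mid [352.7 232.7] size [36.9 35.2] 141 bench 1.2 side top z 54.9 mid [354.5 233.5] size [36.6 38.9] 221 bench 1.9
tray? [188.9 609.9] [227.8  25.9] long axis deg 51.4 px [ 35. 306.]
tray? [ 597.4 -152.4] [223.   79.9] long axis deg 76.8 px [310. 162.]
tray? [628.3 168. ] [151.1  79.6] long axis deg 75.0 px [197. 148.]
tray? [ 883.4 -147.9] [138.9 112.4] long axis deg 83.9 px [308.  66.]
```

All heights and sizes agree within about 4 mm. The candidates that could be confused are:
- **Stout pillar:** steel at top (247,323), or the orange look-alike at (262,382). The steel one fits.
- **Bushes:** the one at (363,327) against the one at (610,318). The 60 mm high one with a foot ring should be the flanged bush.

One enlarged crop will confirm these.

Run:
```python
from h import *
p=np.load("side.npz")["p"][:,:,::-1]; t=np.load("top.npz")["p"][:,:,::-1]
a=cv2.resize(p[108:345,215:325],(270,590),interpolation=cv2.INTER_CUBIC)
b=cv2.resize(t[175:260,110:280],(520,260),interpolation=cv2.INTER_CUBIC)
c=cv2.resize(t[175:260,250:420],(520,260),interpolation=cv2.INTER_CUBIC)
o=np.zeros((590,795,3),np.uint8); o[:,:270]=a; o[:260,275:]=b; o[300:560,275:]=c
cv2.imwrite("pics/crop.png",np.clip(o*1.6,0,255).astype(np.uint8))
```

```text
(no output)
```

View pics/crop.png

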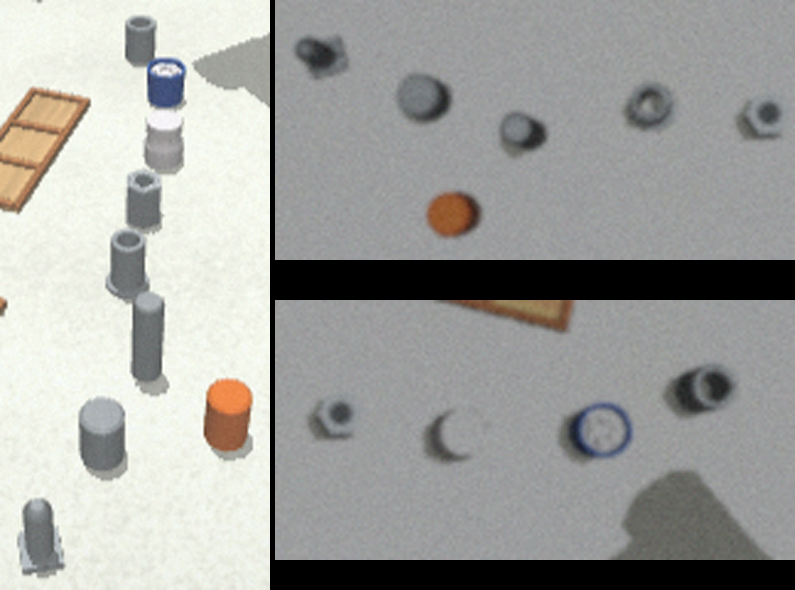

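The crop confirms all five parts: steel stout pillar, flanged bush with its foot ring, plain bush at far right, slim pillar, and punch on a square foot. The orange one is the look-alike. First I'll turn the tool so it closes across the trays (yaw 165°).

servo_tool(motion=[{"travel": [0,0,0],"rot": [0,0,-0.0174],"hand": 1},{"travel": [0,0,0],"rot": [0,0,-0.0174],"hand": 1},{"travel": [0,0,0],"rot": [0,0,-0.0174],"hand": 1},{"travel": [0,0,0],"rot": [0,0,-0.0174],"hand": 1},{"travel": [0,0,0],"rot": [0,0,-0.0174],"hand": 1},{"travel": [0,0,0],"rot": [0,0,-0.0174],"hand": 1},{"travel": [0,0,0],"rot": [0,0,-0.0174],"hand": 1},{"travel": [0,0,0],"rot": [0,0,-0.0174],"hand": 1},{"travel": [0,0,0],"rot": [0,0,0],"hand": 1}])

```text
clock: 0.85
position: [265.4, -565.4, 197.7]
ee_rot: [-0.611, 0.791, 0.001, 0.0]
contact_force: [0.4, 0.6, 0.6]
gripper_width: 85.6
grasp_force: 0.0
```

```bash
cat >> h.py <<'E'
def go(x,y,z,yaw=165):
    s=sensors.read_state(); R=Ro.from_quat(s["ee_rot"]).as_matrix(); d=R.T@(np.array([x,y,z])-s["position"])
    ty=np.radians(yaw); Y=np.array([np.cos(ty),np.sin(ty),0]); Z=np.array([0,0,-1.]); G=np.c_[np.cross(Y,Z),Y,Z]
    n=np.linalg.norm(d)/38
    print("t",round(s["clock"],2),"travel frac",(d/250).round(3),"rows",n.round(1),"rot frac",(Ro.from_matrix(R.T@G).as_rotvec()/2/np.pi).round(4),"at",s["position"].round(1),"w",round(s["gripper_width"],1))
E
python3 -c "
from h import *
go(481.8,-372,130)"
```

```text
t 0.85 travel frac [-0.967 -0.642  0.271] rows 7.8 rot frac [0.0001 0.0001 0.001 ] at [ 265.4 -565.4  197.7] w 85.6
```

servo_tool(motion=[{"travel": [-0.121,-0.08,0.034],"rot": [0,0,0.001],"hand": 1},{"travel": [-0.121,-0.08,0.034],"rot": [0,0,0],"hand": 1},{"travel": [-0.121,-0.08,0.034],"rot": [0,0,0],"hand": 1},{"travel": [-0.121,-0.08,0.034],"rot": [0,0,0],"hand": 1},{"travel": [-0.121,-0.08,0.034],"rot": [0,0,0],"hand": 1},{"travel": [-0.121,-0.08,0.034],"rot": [0,0,0],"hand": 1},{"travel": [-0.121,-0.08,0.034],"rot": [0,0,0],"hand": 1},{"travel": [-0.121,-0.08,0.034],"rot": [0,0,0],"hand": 1},{"travel": [0,0,0],"rot": [0,0,0],"hand": 1},{"travel": [0,0,0],"rot": [0,0,0],"hand": 1}])

```text
clock: 1.68
position: [483.8, -371.9, 129.2]
ee_rot: [-0.608, 0.794, 0.001, -0.0]
contact_force: [-0.4, -0.9, -0.6]
gripper_width: 85.3
grasp_force: 0.0
```

```bash
python3 -c "
from h import *
go(481.8,-372,16)
C=cam('wrist'); p,d=get_image('wrist'); cv2.imwrite('pics/w1.png',p[:,:,::-1])
P=cloud(d,C).reshape(-1,3); X=P[(d.ravel()>0)&(np.hypot(P[:,0]-482,P[:,1]+372)<40)&(P[:,2]>12)&(P[:,2]<60)]
zt=np.percentile(X[:,2],95); T=X[X[:,2]>zt-6]; print(zt,(T.min(0)+T.max(0))/2,np.ptp(T,0),len(T))"
```

```text
t 1.68 travel frac [0.003 0.007 0.453] rows 3.0 rot frac [ 0.0003  0.0001 -0.0002] at [ 483.8 -371.9  129.2] w 85.3
53.056962290877784 [ 482.3784797  -371.59967891   50.51820196] [39.38062627 38.95903938  6.91295747] 1145
```

View pics/w1.png

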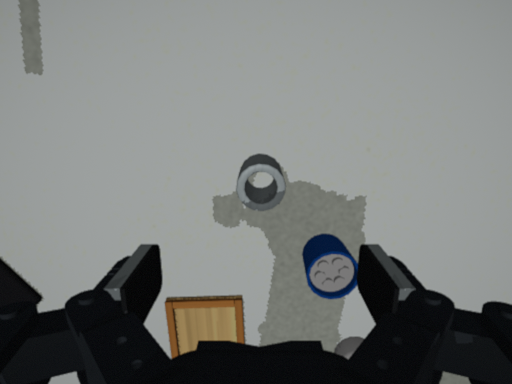

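The wrist view shows the plain bush at (262,185), centred between the fingers, with the cup clear at (330,270). Wrist depth agrees within 1 mm, so I'll descend and close.

servo_tool(motion=[{"travel": [0.001,0.004,0.12],"rot": [0,0,0],"hand": 1},{"travel": [0,0,0.12],"rot": [0,0,0],"hand": 1},{"travel": [0,0,0.12],"rot": [0,0,0],"hand": 1},{"travel": [0,0,0.06],"rot": [0,0,0],"hand": 1},{"travel": [0,0,0.03],"rot": [0,0,0],"hand": 1},{"travel": [0,0,0],"rot": [0,0,0],"hand": 1},{"travel": [0,0,0],"rot": [0,0,0],"hand": 0.2},{"travel": [0,0,0],"rot": [0,0,0],"hand": 0.2},{"travel": [0,0,0],"rot": [0,0,0],"hand": 0.2},{"travel": [0,0,0],"rot": [0,0,0],"hand": 0.2}])

```text
clock: 2.57
position: [482.7, -374.1, 19.3]
ee_rot: [-0.608, 0.794, -0.001, 0.001]
contact_force: [0.8, -0.1, -0.2]
gripper_width: 39.1
grasp_force: 0.0
```

servo_tool(motion=[{"travel": [0,0,0],"rot": [0,0,0],"hand": 0},{"travel": [0,0,0],"rot": [0,0,0],"hand": 0},{"travel": [0,0,0],"rot": [0,0,0],"hand": 0},{"travel": [0,0,0],"rot": [0,0,0],"hand": 0}])

```text
clock: 2.9
position: [476.1, -373.2, 22.7]
ee_rot: [-0.609, 0.794, 0.004, -0.004]
contact_force: [-15.6, 5.0, 31.1]
gripper_width: 0.4
grasp_force: 14.1
```

```bash
python3 -c "
from h import *
a,_=get_image('side');b,_=get_image('wrist')
o=np.hstack([cv2.resize(a[90:186,200:328],(512,384)),b]);cv2.imwrite('pics/w2.png',cv2.resize(o[:,:,::-1],(800,300)))"
```

```text
(no output)
```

View pics/w2.png

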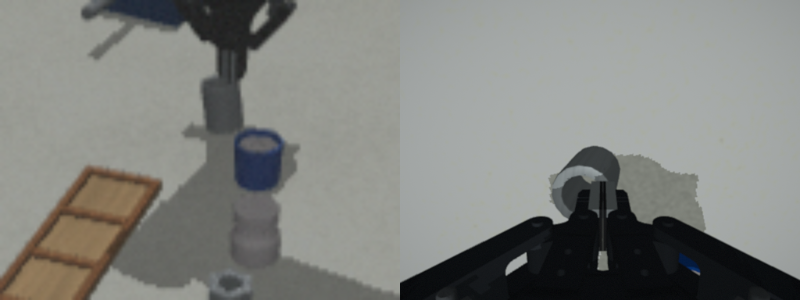

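The grip failed: the fingers are shut beside or against the tilted bush. I'll raise straight up a little and look again.

servo_tool(motion=[{"travel": [0,0,-0.03],"rot": [0,0,0],"hand": 0},{"travel": [0,0,-0.04],"rot": [0,0,0],"hand": 0},{"travel": [0,0,-0.08],"rot": [0,0,0],"hand": 0},{"travel": [0,0,-0.1],"rot": [0,0,0],"hand": 0},{"travel": [0,0,-0.1],"rot": [0,0,0],"hand": 0},{"travel": [0,0,-0.1],"rot": [0,0,0],"hand": 0},{"travel": [0,0,0],"rot": [0,0,0],"hand": 0},{"travel": [0,0,0],"rot": [0,0,0],"hand": 0}])

```text
clock: 3.67
position: [483.3, -374.0, 132.5]
ee_rot: [-0.608, 0.794, -0.002, 0.001]
contact_force: [0.5, -0.1, 0.9]
gripper_width: 0.2
grasp_force: 0.0
```

```bash
python3 -c "
from h import *
go(481.8,-372,16)
a,_=get_image('side');C=cam('wrist');b,d=get_image('wrist')
P=cloud(d,C).reshape(-1,3); X=P[(d.ravel()>0)&(np.hypot(P[:,0]-482,P[:,1]+372)<55)&(P[:,2]>12)&(P[:,2]<60)]
zt=np.percentile(X[:,2],95); T=X[X[:,2]>zt-6]; print(zt,(T.min(0)+T.max(0))/2,np.ptp(T,0),len(T))
o=np.hstack([cv2.resize(a[90:186,200:328],(512,384)),b]);cv2.imwrite('pics/w3.png',cv2.resize(o[:,:,::-1],(800,300)))"
```

```text
t 3.67 travel frac [-0.006  0.01   0.466] rows 3.1 rot frac [-0.0008 -0.0001 -0.0003] at [ 483.3 -374.   132.5] w 0.2
53.19611445866485 [ 482.15474609 -371.90900917   50.95566649] [38.93192494 38.78836411  7.50323183] 1122
```

View pics/w3.png

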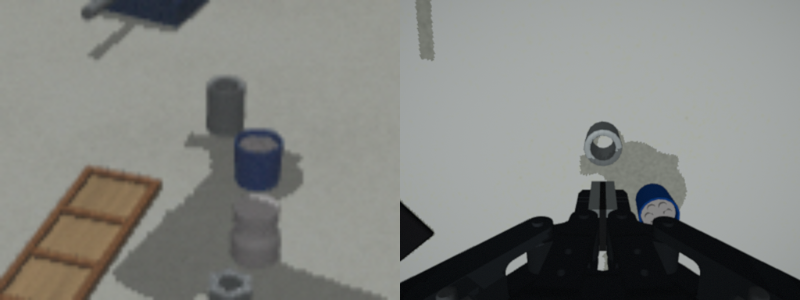

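```bash
python3 -c "
from h import *
b,d=get_image('wrist'); c=camera_params('wrist'); K,M=c['camera_matrix'],c['mount']
P=cloud(d,(K,M[:3,:3],M[:3,3]))
for r in range(216,380,8): print(r,[tuple(P[r,q].round(0).astype(int)) if d[r,q]>0 else 0 for q in (235,245,252,258,264,272,282)])
"
```

```text
216 [0, (np.int64(-43), np.int64(-14), np.int64(129)), (np.int64(-43), np.int64(-7), np.int64(129)), (np.int64(-43), np.int64(-1), np.int64(129)), (np.int64(-43), np.int64(5), np.int64(129)), (np.int64(-43), np.int64(13), np.int64(130)), (np.int64(-43), np.int64(23), np.int64(128))]
224 [(np.int64(-51), np.int64(-24), np.int64(129)), (np.int64(-51), np.int64(-14), np.int64(129)), (np.int64(-52), np.int64(-7), np.int64(130)), (np.int64(-51), np.int64(-1), np.int64(129)), (np.int64(-52), np.int64(5), np.int64(129)), (np.int64(-51), np.int64(13), np.int64(129)), (np.int64(-52), np.int64(23), np.int64(130))]
232 [(np.int64(-60), np.int64(-24), np.int64(129)), (np.int64(10), np.int64(-6), np.int64(-39)), (np.int64(11), np.int64(-3), np.int64(-40)), (np.int64(10), np.int64(-1), np.int64(-39)), (np.int64(10), np.int64(2), np.int64(-40)), (np.int64(10), np.int64(6), np.int64(-38)), (np.int64(-60), np.int64(23), np.int64(129))]
240 [(np.int64(-69), np.int64(-24), np.int64(130)), (np.int64(10), np.int64(-6), np.int64(-47)), (np.int64(10), np.int64(-3), np.int64(-47)), (np.int64(10), np.int64(0
[... 4860 characters left out ...]
nt64(-113)), (np.int64(10), np.int64(5), np.int64(-114))]
368 [(np.int64(10), np.int64(-5), np.int64(-116)), (np.int64(9), np.int64(-3), np.int64(-115)), (np.int64(9), np.int64(-2), np.int64(-116)), (np.int64(10), np.int64(0), np.int64(-116)), (np.int64(10), np.int64(1), np.int64(-116)), (np.int64(10), np.int64(3), np.int64(-116)), (np.int64(10), np.int64(5), np.int64(-116))]
376 [(np.int64(10), np.int64(-5), np.int64(-118)), (np.int64(10), np.int64(-3), np.int64(-118)), (np.int64(10), np.int64(-2), np.int64(-118)), (np.int64(9), np.int64(0), np.int64(-117)), (np.int64(10), np.int64(1), np.int64(-119)), (np.int64(10), np.int64(3), np.int64(-118)), (np.int64(10), np.int64(5), np.int64(-119))]
```

The wrist depth puts the shut fingertips about 35 mm behind the reported TCP, which would explain closing over the bush's top. I'll check this independently with the side and top cameras.

```bash
python3 -c "
from h import *
for n in('side','top'):
  p,d=get_image(n); X=cloud(d,cam(n)).reshape(-1,3); s=sensors.read_state()['position']
  X=X[(d.ravel()>0)&(np.hypot(*(X[:,:2]-s[:2]).T)<45)&(X[:,2]>100)]
  print(n,s.round(1),len(X)); X=X[np.argsort(X[:,2])]
  for z in range(125,260,10):
    Q=X[(X[:,2]>=z)&(X[:,2]<z+10)]
    if len(Q): print(z,len(Q),Q.min(0).round(),Q.max(0).round())
"
```

```text
side [ 481.3 -373.2  129. ] 2059
165 17 [ 471. -372.  166.] [ 493. -361.  175.]
175 33 [ 466. -381.  175.] [ 493. -362.  185.]
185 27 [ 466. -379.  186.] [ 493. -361.  195.]
195 32 [ 466. -376.  195.] [ 493. -361.  205.]
205 48 [ 453. -376.  206.] [ 514. -355.  215.]
215 91 [ 448. -395.  215.] [ 521. -355.  225.]
225 75 [ 442. -397.  225.] [ 524. -350.  235.]
235 79 [ 442. -397.  235.] [ 526. -353.  245.]
245 81 [ 440. -390.  245.] [ 526. -351.  255.]
255 82 [ 441. -388.  255.] [ 525. -349.  265.]
top [ 481.3 -373.2  128.9] 3544
185 5 [ 467. -371.  185.] [ 494. -365.  194.]
195 8 [ 468. -367.  200.] [ 487. -361.  204.]
205 28 [ 463. -372.  208.] [ 511. -358.  215.]
215 72 [ 446. -374.  215.] [ 519. -353.  224.]
225 40 [ 443. -372.  225.] [ 515. -351.  235.]
235 29 [ 442. -363.  235.] [ 500. -352.  244.]
245 19 [ 439. -360.  246.] [ 477. -354.  254.]
255 20 [ 440. -360.  255.] [ 475. -351.  264.]
```

The side camera agrees: the lowest fingertip point is at 163–166 with the reported TCP at about 131. The real tips are therefore about 33 mm behind the reported TCP. I'll open and check what lies between the open fingers.

servo_tool(motion=[{"travel": [0,0,0],"rot": [0,0,0],"hand": 1},{"travel": [0,0,0],"rot": [0,0,0],"hand": 1},{"travel": [0,0,0],"rot": [0,0,0],"hand": 1},{"travel": [0,0,0],"rot": [0,0,0],"hand": 1},{"travel": [0,0,0],"rot": [0,0,0],"hand": 1},{"travel": [0,0,0],"rot": [0,0,0],"hand": 1},{"travel": [0,0,0],"rot": [0,0,0],"hand": 1},{"travel": [0,0,0],"rot": [0,0,0],"hand": 1}])

```text
clock: 4.58
position: [481.9, -373.7, 130.4]
ee_rot: [-0.608, 0.794, -0.0, 0.0]
contact_force: [0.3, 0.2, -1.0]
gripper_width: 85.3
grasp_force: 0.0
```

```bash
python3 -c "
from h import *
print(np.mean([sensors.read_state()['position'] for _ in range(3)],0))
p,d=get_image('side'); X=cloud(d,cam('side')).reshape(-1,3); s=sensors.read_state()
print('side min z',[X[(d.ravel()>0)&(np.hypot(X[:,0]-a,X[:,1]+374)<14)&(X[:,2]>80),2].min().round() for a in(435,445,482,520,530)], s['position'])
b,d=get_image('wrist'); c=camera_params('wrist'); K,M=c['camera_matrix'],c['mount']
P=cloud(d,(K,M[:3,:3],M[:3,3])).reshape(-1,3)[d.ravel()>0]
for lo in range(-70,70,10):
  Q=P[(P[:,1]>=lo)&(P[:,1]<lo+10)&(P[:,2]<20)&(P[:,0]<30)]
  if len(Q): print(lo,len(Q),'z max',Q[:,2].max().round(),'x rng',Q[:,0].min().round(),Q[:,0].max().round())
"
```

```text
[ 481.90425528 -373.67273872  130.36442844]
side min z [np.float64(194.0), np.float64(231.0), np.float64(239.0), np.float64(181.0), np.float64(181.0)] [ 481.91568194 -373.63175218  130.3667593 ]
-70 3497 z max -88.0 x rng -13.0 13.0
-60 2884 z max -52.0 x rng -14.0 13.0
-50 4315 z max -45.0 x rng -13.0 16.0
-40 2131 z max -95.0 x rng 3.0 17.0
-30 2424 z max -106.0 x rng 8.0 18.0
-20 1979 z max -104.0 x rng 7.0 20.0
-10 1825 z max -106.0 x rng 8.0 12.0
0 1815 z max -105.0 x rng 8.0 11.0
10 1985 z max -105.0 x rng 8.0 19.0
20 2393 z max -107.0 x rng 8.0 17.0
30 2128 z max -94.0 x rng 3.0 17.0
40 4298 z max -46.0 x rng -13.0 16.0
50 2850 z max -53.0 x rng -13.0 13.0
60 2995 z max -88.0 x rng -13.0 13.0
```

Open tips are at −46 (33+13) and the body at −105 (73+32), so the whole gripper sits 32.5 mm behind the reported TCP. All z targets go down by 32.5, so the plain bush is at reported z ≈ −14. Retrying.

servo_tool(motion=[{"travel": [-0.007,0,0.12],"rot": [0,0,0],"hand": 1},{"travel": [0,0,0.12],"rot": [0,0,0],"hand": 1},{"travel": [0,0,0.12],"rot": [0,0,0],"hand": 1},{"travel": [0,0,0.12],"rot": [0,0,0],"hand": 1},{"travel": [0,0,0.06],"rot": [0,0,0],"hand": 1},{"travel": [0,0,0.038],"rot": [0,0,0],"hand": 1},{"travel": [0,0,0],"rot": [0,0,0],"hand": 1},{"travel": [0,0,0],"rot": [0,0,0],"hand": 1}])

```text
clock: 5.35
position: [482.9, -372.3, -13.8]
ee_rot: [-0.608, 0.794, -0.0, -0.0]
contact_force: [-0.2, -0.5, 0.7]
gripper_width: 85.5
grasp_force: 0.0
```

servo_tool(motion=[{"travel": [0,0,0],"rot": [0,0,0],"hand": 0.2},{"travel": [0,0,0],"rot": [0,0,0],"hand": 0.2},{"travel": [0,0,0],"rot": [0,0,0],"hand": 0.2},{"travel": [0,0,0],"rot": [0,0,0],"hand": 0.2},{"travel": [0,0,0],"rot": [0,0,0],"hand": 0.2},{"travel": [0,0,0],"rot": [0,0,0],"hand": 0.2},{"travel": [0,0,0],"rot": [0,0,0],"hand": 0.2}])

```text
clock: 5.93
position: [482.9, -372.3, -12.7]
ee_rot: [-0.608, 0.794, -0.001, 0.0]
contact_force: [-0.7, 1.6, 6.1]
gripper_width: 38.9
grasp_force: 60.5
```

Gripped (38.9 mm, 60 N). Lifting.

servo_tool(motion=[{"travel": [0,0,-0.04],"rot": [0,0,0],"hand": 0.2},{"travel": [0,0,-0.08],"rot": [0,0,0],"hand": 0.2},{"travel": [0,0,-0.1],"rot": [0,0,0],"hand": 0.2},{"travel": [0,0,-0.1],"rot": [0,0,0],"hand": 0.2},{"travel": [0,0,-0.08],"rot": [0,0,0],"hand": 0.2},{"travel": [0,0,0],"rot": [0,0,0],"hand": 0.2}])

```text
clock: 6.43
position: [484.9, -373.4, 90.8]
ee_rot: [-0.608, 0.794, -0.004, 0.002]
contact_force: [0.3, 0.4, -2.3]
gripper_width: 38.4
grasp_force: 60.9
```

```bash
python3 -c "
from h import *
go(619,133.2,87)"
```

```text
t 6.43 travel frac [-2.096  0.009  0.011] rows 13.8 rot frac [-0.0014 -0.0003 -0.0002] at [ 484.9 -373.4   90.8] w 38.4
```

servo_tool(motion=[{"travel": [-0.06,0,0],"rot": [0,0,0],"hand": 0.2},{"travel": [-0.12,0,0],"rot": [0,0,0],"hand": 0.2},{"travel": [-0.12,0,0],"rot": [0,0,0],"hand": 0.2},{"travel": [-0.12,0,0],"rot": [0,0,0],"hand": 0.2},{"travel": [-0.12,0,0],"rot": [0,0,0],"hand": 0.2},{"travel": [-0.12,0,0],"rot": [0,0,0],"hand": 0.2},{"travel": [-0.12,0,0],"rot": [0,0,0],"hand": 0.2},{"travel": [-0.12,0,0],"rot": [0,0,0],"hand": 0.2},{"travel": [-0.12,0,0],"rot": [0,0,0],"hand": 0.2},{"travel": [-0.12,0,0],"rot": [0,0,0],"hand": 0.2}])

```text
clock: 7.27
position: [555.6, -95.2, 84.5]
ee_rot: [-0.608, 0.794, 0.001, -0.001]
contact_force: [0.2, 0.1, -2.8]
gripper_width: 38.5
grasp_force: 60.8
```

servo_tool(motion=[{"travel": [-0.12,0,0],"rot": [0,0,0],"hand": 0.2},{"travel": [-0.12,0,0],"rot": [0,0,0],"hand": 0.2},{"travel": [-0.12,0,0],"rot": [0,0,0],"hand": 0.2},{"travel": [-0.12,0,0],"rot": [0,0,0],"hand": 0.2},{"travel": [-0.12,0,0],"rot": [0,0,0],"hand": 0.2},{"travel": [-0.12,0,0],"rot": [0,0,0],"hand": 0.2},{"travel": [-0.12,0,0],"rot": [0,0,0],"hand": 0.2},{"travel": [-0.06,0,0],"rot": [0,0,0],"hand": 0.2},{"travel": [0,0,0],"rot": [0,0,0],"hand": 0.2},{"travel": [0,0,0],"rot": [0,0,0],"hand": 0.2}])

```text
clock: 8.1
position: [614.2, 120.8, 84.3]
ee_rot: [-0.608, 0.794, 0.001, -0.001]
contact_force: [-0.3, -0.1, -3.7]
gripper_width: 38.7
grasp_force: 60.8
```

```bash
python3 -c "
from h import *
go(619,133.2,-9)"
```

```text
t 8.1 travel frac [-0.054 -0.007  0.373] rows 2.5 rot frac [ 0.0004 -0.0002 -0.0002] at [614.2 120.8  84.3] w 38.7
```

servo_tool(motion=[{"travel": [-0.054,-0.007,0],"rot": [0,0,0],"hand": 0.2},{"travel": [0,0,0.08],"rot": [0,0,0],"hand": 0.2},{"travel": [0,0,0.1],"rot": [0,0,0],"hand": 0.2},{"travel": [0,0,0.1],"rot": [0,0,0],"hand": 0.2},{"travel": [0,0,0.05],"rot": [0,0,0],"hand": 0.2},{"travel": [0,0,0.02],"rot": [0,0,0],"hand": 0.2},{"travel": [0,0,0.01],"rot": [0,0,0],"hand": 0.2},{"travel": [0,0,0.006],"rot": [0,0,0],"hand": 0.2},{"travel": [0,0,0],"rot": [0,0,0],"hand": 0.2}])

```text
clock: 8.85
position: [621.2, 133.0, -4.8]
ee_rot: [-0.608, 0.794, -0.0, 0.001]
contact_force: [0.8, 1.0, -3.5]
gripper_width: 38.5
grasp_force: 60.9
```

servo_tool(motion=[{"travel": [0,0,0.008],"rot": [0,0,0],"hand": 0.2},{"travel": [0,0,0.008],"rot": [0,0,0],"hand": 0.2},{"travel": [0,0,0],"rot": [0,0,0],"hand": 0.2}])

```text
clock: 9.1
position: [621.3, 133.3, -8.7]
ee_rot: [-0.608, 0.794, -0.0, 0.001]
contact_force: [0.3, -0.3, -0.5]
gripper_width: 38.7
grasp_force: 61.1
```

Touching the floor (the weight is off). I'll release and rise.

servo_tool(motion=[{"travel": [0,0,0],"rot": [0,0,0],"hand": 0.6},{"travel": [0,0,0],"rot": [0,0,0],"hand": 0.8},{"travel": [0,0,0],"rot": [0,0,0],"hand": 1},{"travel": [0,0,0],"rot": [0,0,0],"hand": 1},{"travel": [0,0,-0.05],"rot": [0,0,0],"hand": 1},{"travel": [0,0,-0.12],"rot": [0,0,0],"hand": 1},{"travel": [0,0,-0.12],"rot": [0,0,0],"hand": 1},{"travel": [0,0,-0.12],"rot": [0,0,0],"hand": 1},{"travel": [0,0,-0.05],"rot": [0,0,0],"hand": 1},{"travel": [0,0,0],"rot": [0,0,0],"hand": 1}])

```text
clock: 9.93
position: [623.3, 134.0, 111.2]
ee_rot: [-0.608, 0.794, -0.002, 0.005]
contact_force: [0.2, 0.4, 0.2]
gripper_width: 85.5
grasp_force: 0.0
```

```bash
cat >> h.py <<'E'
def top_of(x,y,h,r=36):
    C=cam('wrist'); p,d=get_image('wrist'); X=cloud(d,C).reshape(-1,3)
    X=X[(d.ravel()>0)&(np.hypot(X[:,0]-x,X[:,1]-y)<r)&(X[:,2]>12)&(X[:,2]<h+10)]
    T=X[X[:,2]>np.percentile(X[:,2],95)-6]; print("top",np.percentile(X[:,2],95).round(1),((T.min(0)+T.max(0))/2)[:2].round(1),np.ptp(T,0).round(1)); return p
E
python3 -c "
from h import *
top_of(619,133,56); go(427.5,172,110)"
```

```text
top 57.1 [620.9 133.7] [39.2 39.1  7.1]
t 9.98 travel frac [ 0.054  0.79  -0.01 ] rows 5.2 rot frac [-0.0007  0.0006 -0.0003] at [621.7 133.6 108.4] w 85.5
```

The plain bush stands at (620.9, 133.7), 2 mm off centre. Next is the slim pillar.

servo_tool(motion=[{"travel": [0.054,0.06,0],"rot": [0,0,0],"hand": 1},{"travel": [0,0.13,0],"rot": [0,0,0],"hand": 1},{"travel": [0,0.13,0],"rot": [0,0,0],"hand": 1},{"travel": [0,0.13,0],"rot": [0,0,0],"hand": 1},{"travel": [0,0.13,0],"rot": [0,0,0],"hand": 1},{"travel": [0,0.13,0],"rot": [0,0,0],"hand": 1},{"travel": [0,0.08,0],"rot": [0,0,0],"hand": 1},{"travel": [0,0,0],"rot": [0,0,0],"hand": 1},{"travel": [0,0,0],"rot": [0,0,0],"hand": 1}])

```text
clock: 10.73
position: [425.0, 171.3, 104.9]
ee_rot: [-0.609, 0.793, -0.0, -0.001]
contact_force: [0.4, 0.2, 0.8]
gripper_width: 85.1
grasp_force: 0.0
```

```bash
python3 -c "
from h import *
top_of(427.5,172,90); go(427.5,172,4)"
```

```text
top 91.1 [428.1 173.6] [27.4 27.8  7.3]
t 10.78 travel frac [-0.004 -0.005  0.404] rows 2.7 rot frac [ 0.     -0.0001 -0.0001] at [426.  171.4 105. ] w 85.1
```

servo_tool(motion=[{"travel": [-0.01,-0.006,0.06],"rot": [0,0,0],"hand": 1},{"travel": [0,0,0.12],"rot": [0,0,0],"hand": 1},{"travel": [0,0,0.12],"rot": [0,0,0],"hand": 1},{"travel": [0,0,0.07],"rot": [0,0,0],"hand": 1},{"travel": [0,0,0.034],"rot": [0,0,0],"hand": 1},{"travel": [0,0,0],"rot": [0,0,0],"hand": 1},{"travel": [0,0,0],"rot": [0,0,0],"hand": 0.1},{"travel": [0,0,0],"rot": [0,0,0],"hand": 0.1},{"travel": [0,0,0],"rot": [0,0,0],"hand": 0.1},{"travel": [0,0,0],"rot": [0,0,0],"hand": 0.1}])

```text
clock: 11.62
position: [429.1, 174.1, 5.4]
ee_rot: [-0.608, 0.794, 0.0, 0.001]
contact_force: [0.3, -0.4, 0.3]
gripper_width: 38.9
grasp_force: 0.0
```

servo_tool(motion=[{"travel": [0,0,0],"rot": [0,0,0],"hand": 0.1},{"travel": [0,0,0],"rot": [0,0,0],"hand": 0.1},{"travel": [0,0,0],"rot": [0,0,0],"hand": 0.1},{"travel": [0,0,0],"rot": [0,0,0],"hand": 0.1}])

```text
clock: 11.95
position: [428.9, 174.0, 5.4]
ee_rot: [-0.608, 0.794, -0.0, 0.001]
contact_force: [-0.7, 0.1, 6.2]
gripper_width: 26.5
grasp_force: 59.0
```

servo_tool(motion=[{"travel": [0,0,-0.04],"rot": [0,0,0],"hand": 0.1},{"travel": [0,0,-0.08],"rot": [0,0,0],"hand": 0.1},{"travel": [0,0,-0.1],"rot": [0,0,0],"hand": 0.1},{"travel": [0,0,-0.1],"rot": [0,0,0],"hand": 0.1},{"travel": [0,0,-0.04],"rot": [0,0,0],"hand": 0.1},{"travel": [0,0,0],"rot": [0,0,0],"hand": 0.1}])

```text
clock: 12.45
position: [429.3, 174.4, 96.4]
ee_rot: [-0.608, 0.794, 0.0, 0.003]
contact_force: [0.4, 1.0, -3.9]
gripper_width: 26.6
grasp_force: 59.8
```

```bash
python3 -c "
from h import *
go(637.6,202.8,95)"
```

```text
t 12.45 travel frac [-0.327 -0.775  0.009] rows 5.5 rot frac [-0.0004  0.0007 -0.0003] at [429.3 174.4  96.4] w 26.6
```

servo_tool(motion=[{"travel": [-0.023,-0.055,0],"rot": [0,0,0],"hand": 0.1},{"travel": [-0.047,-0.11,0],"rot": [0,0,0],"hand": 0.1},{"travel": [-0.047,-0.11,0],"rot": [0,0,0],"hand": 0.1},{"travel": [-0.047,-0.11,0],"rot": [0,0,0],"hand": 0.1},{"travel": [-0.047,-0.11,0],"rot": [0,0,0],"hand": 0.1},{"travel": [-0.047,-0.11,0],"rot": [0,0,0],"hand": 0.1},{"travel": [-0.047,-0.11,0],"rot": [0,0,0],"hand": 0.1},{"travel": [-0.022,-0.06,0],"rot": [0,0,0],"hand": 0.1},{"travel": [0,0,0],"rot": [0,0,0],"hand": 0.1},{"travel": [0,0,0],"rot": [0,0,0],"hand": 0.1}])

```text
clock: 13.28
position: [635.4, 201.1, 90.6]
ee_rot: [-0.607, 0.794, 0.001, -0.003]
contact_force: [-0.1, 0.3, -5.1]
gripper_width: 26.8
grasp_force: 60.1
```

```bash
python3 -c "
from h import *
go(637.6,202.8,9.5)"
```

```text
t 13.28 travel frac [-0.01  -0.008  0.324] rows 2.1 rot frac [ 0.0008 -0.0005 -0.0005] at [635.4 201.1  90.6] w 26.8
```

servo_tool(motion=[{"travel": [-0.008,-0.008,0.06],"rot": [0,0,0],"hand": 0.1},{"travel": [0,0,0.1],"rot": [0,0,0],"hand": 0.1},{"travel": [0,0,0.1],"rot": [0,0,0],"hand": 0.1},{"travel": [0,0,0.04],"rot": [0,0,0],"hand": 0.1},{"travel": [0,0,0.01],"rot": [0,0,0],"hand": 0.1},{"travel": [0,0,0],"rot": [0,0,0],"hand": 0.1}])

```text
clock: 13.78
position: [638.2, 202.9, 15.8]
ee_rot: [-0.608, 0.794, 0.0, -0.001]
contact_force: [0.7, 0.7, -3.9]
gripper_width: 26.6
grasp_force: 60.2
```

servo_tool(motion=[{"travel": [0,0,0.012],"rot": [0,0,0],"hand": 0.1},{"travel": [0,0,0.008],"rot": [0,0,0],"hand": 0.1},{"travel": [0,0,0.004],"rot": [0,0,0],"hand": 0.1},{"travel": [0,0,0],"rot": [0,0,0],"hand": 0.1},{"travel": [0,0,0],"rot": [0,0,0],"hand": 0.1}])

```text
clock: 14.2
position: [639.5, 203.4, 11.4]
ee_rot: [-0.608, 0.794, -0.0, 0.0]
contact_force: [0.1, 0.7, -5.8]
gripper_width: 26.5
grasp_force: 60.2
```

servo_tool(motion=[{"travel": [0,0,0.006],"rot": [0,0,0],"hand": 0.1},{"travel": [0,0,0.004],"rot": [0,0,0],"hand": 0.1},{"travel": [0,0,0],"rot": [0,0,0],"hand": 0.1},{"travel": [0,0,0],"rot": [0,0,0],"hand": 0.1}])

```text
clock: 14.53
position: [639.7, 203.5, 9.6]
ee_rot: [-0.608, 0.794, -0.0, 0.001]
contact_force: [-1.9, 0.2, 2.2]
gripper_width: 26.7
grasp_force: 60.8
```

Seated. I'll release, rise well above the 94 mm top, and check.

servo_tool(motion=[{"travel": [0,0,0],"rot": [0,0,0],"hand": 0.5},{"travel": [0,0,0],"rot": [0,0,0],"hand": 0.7},{"travel": [0,0,0],"rot": [0,0,0],"hand": 1},{"travel": [0,0,0],"rot": [0,0,0],"hand": 1},{"travel": [0,0,0],"rot": [0,0,0],"hand": 1},{"travel": [0,0,-0.06],"rot": [0,0,0],"hand": 1},{"travel": [0,0,-0.12],"rot": [0,0,0],"hand": 1},{"travel": [0,0,-0.12],"rot": [0,0,0],"hand": 1},{"travel": [0,0,-0.12],"rot": [0,0,0],"hand": 1},{"travel": [0,0,0],"rot": [0,0,0],"hand": 1}])

```text
clock: 15.37
position: [643.6, 204.9, 121.3]
ee_rot: [-0.609, 0.793, -0.002, 0.007]
contact_force: [0.5, -0.0, 1.2]
gripper_width: 85.2
grasp_force: 0.0
```

```bash
python3 -c "
from h import *
top_of(637.6,202.8,94,30); go(457,265,100)"
```

```text
top 95.2 [639.2 203.1] [27.2 27.5  6.8]
t 15.42 travel frac [-0.041  0.777  0.067] rows 5.1 rot frac [-0.0011  0.0009 -0.0002] at [641.8 204.5 118. ] w 85.4
```

The slim pillar stands at (639.2, 203.1), top at 95. Next is the stout pillar.

servo_tool(motion=[{"travel": [-0.041,0.06,0],"rot": [0,0,0],"hand": 1},{"travel": [0,0.13,0],"rot": [0,0,0],"hand": 1},{"travel": [0,0.13,0],"rot": [0,0,0],"hand": 1},{"travel": [0,0.13,0],"rot": [0,0,0],"hand": 1},{"travel": [0,0.13,0],"rot": [0,0,0],"hand": 1},{"travel": [0,0.13,0.02],"rot": [0,0,0],"hand": 1},{"travel": [0,0.06,0.04],"rot": [0,0,0],"hand": 1},{"travel": [0,0,0],"rot": [0,0,0],"hand": 1},{"travel": [0,0,0],"rot": [0,0,0],"hand": 1}])

```text
clock: 16.17
position: [455.2, 263.3, 97.8]
ee_rot: [-0.609, 0.793, -0.0, -0.001]
contact_force: [0.9, 0.0, -0.1]
gripper_width: 85.2
grasp_force: 0.0
```

```bash
python3 -c "
from h import *
p=top_of(457,265,52); go(457,265,-14)
cv2.imwrite('pics/w4.png',p[:,:,::-1])"
```

```text
top 53.3 [457.9 267.6] [37.6 37.8  6.9]
t 16.22 travel frac [-0.006 -0.001  0.449] rows 3.0 rot frac [-0.     -0.     -0.0002] at [456.3 263.5  98.2] w 85.7
```

View pics/w4.png

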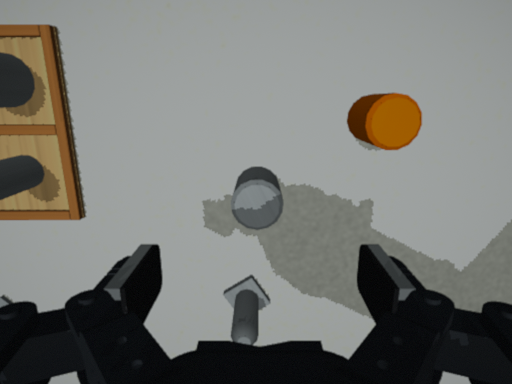

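The wrist view shows the steel stout pillar at (258,200), centred between the fingers. The orange one at (390,120) and the punch at (245,315) are both clear. Descending.

servo_tool(motion=[{"travel": [-0.014,-0.002,0.06],"rot": [0,0,0],"hand": 1},{"travel": [0,0,0.12],"rot": [0,0,0],"hand": 1},{"travel": [0,0,0.12],"rot": [0,0,0],"hand": 1},{"travel": [0,0,0.1],"rot": [0,0,0],"hand": 1},{"travel": [0,0,0.049],"rot": [0,0,0],"hand": 1},{"travel": [0,0,0],"rot": [0,0,0],"hand": 1},{"travel": [0,0,0],"rot": [0,0,0],"hand": 0.2},{"travel": [0,0,0],"rot": [0,0,0],"hand": 0.2},{"travel": [0,0,0],"rot": [0,0,0],"hand": 0.2},{"travel": [0,0,0],"rot": [0,0,0],"hand": 0.2}])

```text
clock: 17.05
position: [458.3, 267.3, -12.7]
ee_rot: [-0.608, 0.794, 0.0, 0.001]
contact_force: [-0.3, -0.0, 0.0]
gripper_width: 38.5
grasp_force: 0.0
```

servo_tool(motion=[{"travel": [0,0,0],"rot": [0,0,0],"hand": 0.2},{"travel": [0,0,0],"rot": [0,0,0],"hand": 0.2},{"travel": [0,0,0],"rot": [0,0,0],"hand": 0.2},{"travel": [0,0,0],"rot": [0,0,0],"hand": 0.2}])

```text
clock: 17.38
position: [458.4, 267.4, -12.4]
ee_rot: [-0.608, 0.794, 0.0, 0.002]
contact_force: [0.7, -1.0, 6.0]
gripper_width: 36.0
grasp_force: 60.5
```

servo_tool(motion=[{"travel": [0,0,-0.04],"rot": [0,0,0],"hand": 0.2},{"travel": [0,0,-0.08],"rot": [0,0,0],"hand": 0.2},{"travel": [0,0,-0.1],"rot": [0,0,0],"hand": 0.2},{"travel": [0,0,-0.1],"rot": [0,0,0],"hand": 0.2},{"travel": [0,0,-0.08],"rot": [0,0,0],"hand": 0.2},{"travel": [0,0,-0.03],"rot": [0,0,0],"hand": 0.2},{"travel": [0,0,0],"rot": [0,0,0],"hand": 0.2}])

```text
clock: 17.97
position: [457.7, 267.3, 95.2]
ee_rot: [-0.608, 0.794, 0.001, 0.002]
contact_force: [-0.4, 0.4, -4.7]
gripper_width: 36.7
grasp_force: 61.1
```

```bash
python3 -c "
from h import *
go(613.8,-82.3,92)"
```

```text
t 17.97 travel frac [ 1.187 -0.967  0.01 ] rows 10.1 rot frac [-0.0002  0.0005 -0.0003] at [457.7 267.3  95.2] w 36.7
```

servo_tool(motion=[{"travel": [0.05,-0.041,0],"rot": [0,0,0],"hand": 0.2},{"travel": [0.1,-0.0814,0],"rot": [0,0,0],"hand": 0.2},{"travel": [0.1,-0.0814,0],"rot": [0,0,0],"hand": 0.2},{"travel": [0.1,-0.0814,0],"rot": [0,0,0],"hand": 0.2},{"travel": [0.1,-0.0814,0],"rot": [0,0,0],"hand": 0.2},{"travel": [0.1,-0.0814,0],"rot": [0,0,0],"hand": 0.2},{"travel": [0.1,-0.0814,0],"rot": [0,0,0],"hand": 0.2},{"travel": [0.1,-0.0814,0],"rot": [0,0,0],"hand": 0.2},{"travel": [0.1,-0.0814,0],"rot": [0,0,0],"hand": 0.2},{"travel": [0.1,-0.0814,0],"rot": [0,0,0],"hand": 0.2}])

```text
clock: 18.8
position: [580.7, -14.7, 90.9]
ee_rot: [-0.608, 0.794, 0.002, -0.002]
contact_force: [0.4, 0.2, -4.8]
gripper_width: 36.0
grasp_force: 61.1
```

servo_tool(motion=[{"travel": [0.1,-0.0814,0],"rot": [0,0,0],"hand": 0.2},{"travel": [0.1,-0.0814,0],"rot": [0,0,0],"hand": 0.2},{"travel": [0.037,-0.03,0],"rot": [0,0,0],"hand": 0.2},{"travel": [0,0,0],"rot": [0,0,0],"hand": 0.2},{"travel": [0,0,0],"rot": [0,0,0],"hand": 0.2}])

```text
clock: 19.22
position: [611.6, -83.3, 90.9]
ee_rot: [-0.607, 0.795, 0.002, -0.002]
contact_force: [0.6, 0.8, -4.7]
gripper_width: 36.1
grasp_force: 61.2
```

```bash
python3 -c "
from h import *
go(613.8,-82.3,-8.5)"
```

```text
t 19.22 travel frac [-0.007 -0.009  0.398] rows 2.6 rot frac [ 0.0008 -0.0001 -0.0007] at [611.6 -83.3  90.9] w 36.1
```

servo_tool(motion=[{"travel": [-0.004,-0.005,0.06],"rot": [0,0,0],"hand": 0.2},{"travel": [0,0,0.1],"rot": [0,0,0],"hand": 0.2},{"travel": [0,0,0.1],"rot": [0,0,0],"hand": 0.2},{"travel": [0,0,0.08],"rot": [0,0,0],"hand": 0.2},{"travel": [0,0,0.03],"rot": [0,0,0],"hand": 0.2},{"travel": [0,0,0.014],"rot": [0,0,0],"hand": 0.2},{"travel": [0,0,0.006],"rot": [0,0,0],"hand": 0.2},{"travel": [0,0,0],"rot": [0,0,0],"hand": 0.2},{"travel": [0,0,0],"rot": [0,0,0],"hand": 0.2}])

```text
clock: 19.97
position: [615.9, -81.9, -2.5]
ee_rot: [-0.608, 0.794, -0.001, 0.001]
contact_force: [0.5, -0.5, -3.9]
gripper_width: 36.5
grasp_force: 61.2
```

servo_tool(motion=[{"travel": [0,0,0.01],"rot": [0,0,0],"hand": 0.2},{"travel": [0,0,0.008],"rot": [0,0,0],"hand": 0.2},{"travel": [0,0,0.006],"rot": [0,0,0],"hand": 0.2},{"travel": [0,0,0],"rot": [0,0,0],"hand": 0.2},{"travel": [0,0,0],"rot": [0,0,0],"hand": 0.2}])

```text
clock: 20.38
position: [615.3, -82.2, -8.3]
ee_rot: [-0.608, 0.794, -0.0, 0.001]
contact_force: [-3.3, 1.3, 5.8]
gripper_width: 36.3
grasp_force: 62.2
```

Seated. Releasing, rising and checking.

servo_tool(motion=[{"travel": [0,0,0],"rot": [0,0,0],"hand": 0.6},{"travel": [0,0,0],"rot": [0,0,0],"hand": 0.8},{"travel": [0,0,0],"rot": [0,0,0],"hand": 1},{"travel": [0,0,0],"rot": [0,0,0],"hand": 1},{"travel": [0,0,-0.05],"rot": [0,0,0],"hand": 1},{"travel": [0,0,-0.12],"rot": [0,0,0],"hand": 1},{"travel": [0,0,-0.12],"rot": [0,0,0],"hand": 1},{"travel": [0,0,-0.12],"rot": [0,0,0],"hand": 1},{"travel": [0,0,0],"rot": [0,0,0],"hand": 1},{"travel": [0,0,0],"rot": [0,0,0],"hand": 1}])

```text
clock: 21.22
position: [616.4, -82.0, 94.9]
ee_rot: [-0.608, 0.794, -0.001, 0.002]
contact_force: [-0.0, 0.1, -1.0]
gripper_width: 85.1
grasp_force: 0.0
```

```bash
python3 -c "
from h import *
top_of(613.8,-82.3,56,30); go(455.8,62,100)"
```

```text
top 57.3 [615.  -81.7] [37.3 37.8  7.1]
t 21.27 travel frac [-0.39   0.765 -0.029] rows 5.7 rot frac [-0.0001  0.0001 -0.0004] at [614.9 -82.1  92.9] w 85.0
```

The stout pillar stands at (615, −81.7). Next is the flanged bush.

servo_tool(motion=[{"travel": [-0.03,0.06,-0.029],"rot": [0,0,0],"hand": 1},{"travel": [-0.06,0.117,0],"rot": [0,0,0],"hand": 1},{"travel": [-0.06,0.117,0],"rot": [0,0,0],"hand": 1},{"travel": [-0.06,0.117,0],"rot": [0,0,0],"hand": 1},{"travel": [-0.06,0.117,0],"rot": [0,0,0],"hand": 1},{"travel": [-0.06,0.117,0],"rot": [0,0,0],"hand": 1},{"travel": [-0.06,0.11,0],"rot": [0,0,0],"hand": 1},{"travel": [0,0,0],"rot": [0,0,0],"hand": 1},{"travel": [0,0,0],"rot": [0,0,0],"hand": 1}])

```text
clock: 22.02
position: [456.4, 61.6, 98.9]
ee_rot: [-0.609, 0.793, 0.0, -0.001]
contact_force: [-0.1, 0.6, 0.3]
gripper_width: 85.5
grasp_force: 0.0
```

```bash
python3 -c "
from h import *
top_of(455.8,62,60); go(455.8,62,-12)"
```

```text
top 61.0 [456.3  62.6] [33.1 33.2  7.1]
t 22.07 travel frac [-0.002  0.007  0.444] rows 2.9 rot frac [ 0.0002 -0.0002 -0.0001] at [457.5  61.3  99.1] w 85.4
```

servo_tool(motion=[{"travel": [-0.004,0.005,0.06],"rot": [0,0,0],"hand": 1},{"travel": [0,0,0.12],"rot": [0,0,0],"hand": 1},{"travel": [0,0,0.12],"rot": [0,0,0],"hand": 1},{"travel": [0,0,0.1],"rot": [0,0,0],"hand": 1},{"travel": [0,0,0.044],"rot": [0,0,0],"hand": 1},{"travel": [0,0,0],"rot": [0,0,0],"hand": 1},{"travel": [0,0,0],"rot": [0,0,0],"hand": 0.15},{"travel": [0,0,0],"rot": [0,0,0],"hand": 0.15},{"travel": [0,0,0],"rot": [0,0,0],"hand": 0.15},{"travel": [0,0,0],"rot": [0,0,0],"hand": 0.15}])

```text
clock: 22.9
position: [457.9, 62.7, -10.2]
ee_rot: [-0.608, 0.794, -0.0, 0.001]
contact_force: [-0.3, 0.2, 0.1]
gripper_width: 38.5
grasp_force: 0.0
```

servo_tool(motion=[{"travel": [0,0,0],"rot": [0,0,0],"hand": 0.15},{"travel": [0,0,0],"rot": [0,0,0],"hand": 0.15},{"travel": [0,0,0],"rot": [0,0,0],"hand": 0.15},{"travel": [0,0,0],"rot": [0,0,0],"hand": 0.15}])

```text
clock: 23.23
position: [457.8, 62.7, -10.0]
ee_rot: [-0.608, 0.794, -0.0, 0.001]
contact_force: [-0.8, -1.5, 7.5]
gripper_width: 32.9
grasp_force: 59.8
```

servo_tool(motion=[{"travel": [0,0,-0.04],"rot": [0,0,0],"hand": 0.15},{"travel": [0,0,-0.08],"rot": [0,0,0],"hand": 0.15},{"travel": [0,0,-0.1],"rot": [0,0,0],"hand": 0.15},{"travel": [0,0,-0.1],"rot": [0,0,0],"hand": 0.15},{"travel": [0,0,-0.08],"rot": [0,0,0],"hand": 0.15},{"travel": [0,0,-0.03],"rot": [0,0,0],"hand": 0.15},{"travel": [0,0,0],"rot": [0,0,0],"hand": 0.15}])

```text
clock: 23.82
position: [458.0, 63.0, 97.9]
ee_rot: [-0.608, 0.794, -0.0, 0.002]
contact_force: [0.7, 0.9, -2.0]
gripper_width: 32.2
grasp_force: 59.9
```

```bash
python3 -c "
from h import *
go(597.4,-152.4,95)"
```

```text
t 23.82 travel frac [ 0.687 -0.763  0.012] rows 6.8 rot frac [-0.0005  0.0005 -0.0003] at [458.   63.   97.9] w 32.2
```

servo_tool(motion=[{"travel": [0.04,-0.045,0],"rot": [0,0,0],"hand": 0.15},{"travel": [0.085,-0.095,0],"rot": [0,0,0],"hand": 0.15},{"travel": [0.085,-0.095,0],"rot": [0,0,0],"hand": 0.15},{"travel": [0.085,-0.095,0],"rot": [0,0,0],"hand": 0.15},{"travel": [0.085,-0.095,0],"rot": [0,0,0],"hand": 0.15},{"travel": [0.085,-0.095,0],"rot": [0,0,0],"hand": 0.15},{"travel": [0.085,-0.095,0],"rot": [0,0,0],"hand": 0.15},{"travel": [0.085,-0.095,0],"rot": [0,0,0],"hand": 0.15},{"travel": [0.052,-0.056,0],"rot": [0,0,0],"hand": 0.15},{"travel": [0,0,0],"rot": [0,0,0],"hand": 0.15}])

```text
clock: 24.65
position: [597.6, -156.3, 93.0]
ee_rot: [-0.606, 0.795, 0.001, -0.001]
contact_force: [-0.0, -0.5, -1.3]
gripper_width: 32.4
grasp_force: 60.0
```

servo_tool(motion=[{"travel": [0,0,0.06],"rot": [0,0,0],"hand": 0.15},{"travel": [0,0,0.1],"rot": [0,0,0],"hand": 0.15},{"travel": [0,0,0.06],"rot": [0,0,0],"hand": 0.15},{"travel": [0,0,0],"rot": [0,0,0],"hand": 0.15},{"travel": [0,0,0],"rot": [0,0,0],"hand": 0.15}])

```text
clock: 25.07
position: [595.4, -152.9, 39.1]
ee_rot: [-0.608, 0.794, 0.002, -0.002]
contact_force: [0.4, -0.3, -1.7]
gripper_width: 32.9
grasp_force: 60.0
```

```bash
python3 -c "
from h import *
go(597.4,-152.4,-6)"
```

```text
t 25.07 travel frac [-0.004 -0.008  0.18 ] rows 1.2 rot frac [ 0.0008 -0.0002 -0.0002] at [ 595.4 -152.9   39.1] w 32.9
```

servo_tool(motion=[{"travel": [-0.002,-0.004,0.08],"rot": [0,0,0],"hand": 0.15},{"travel": [0,0,0.06],"rot": [0,0,0],"hand": 0.15},{"travel": [0,0,0.02],"rot": [0,0,0],"hand": 0.15},{"travel": [0,0,0.008],"rot": [0,0,0],"hand": 0.15},{"travel": [0,0,0],"rot": [0,0,0],"hand": 0.15},{"travel": [0,0,0],"rot": [0,0,0],"hand": 0.15}])

```text
clock: 25.57
position: [599.2, -153.1, 0.6]
ee_rot: [-0.608, 0.794, -0.001, 0.001]
contact_force: [0.2, -0.4, -2.3]
gripper_width: 32.5
grasp_force: 60.1
```

Target is −6.0, so 6.6 mm to go.

servo_tool(motion=[{"travel": [0,0,0.012],"rot": [0,0,0],"hand": 0.15},{"travel": [0,0,0.008],"rot": [0,0,0],"hand": 0.15},{"travel": [0,0,0.006],"rot": [0,0,0],"hand": 0.15},{"travel": [0,0,0],"rot": [0,0,0],"hand": 0.15},{"travel": [0,0,0],"rot": [0,0,0],"hand": 0.15}])

```text
clock: 25.98
position: [598.6, -153.1, -5.9]
ee_rot: [-0.608, 0.794, -0.0, 0.0]
contact_force: [-2.3, 1.0, 5.6]
gripper_width: 32.2
grasp_force: 60.6
```

servo_tool(motion=[{"travel": [0,0,0],"rot": [0,0,0],"hand": 0.6},{"travel": [0,0,0],"rot": [0,0,0],"hand": 0.8},{"travel": [0,0,0],"rot": [0,0,0],"hand": 1},{"travel": [0,0,0],"rot": [0,0,0],"hand": 1},{"travel": [0,0,-0.05],"rot": [0,0,0],"hand": 1},{"travel": [0,0,-0.12],"rot": [0,0,0],"hand": 1},{"travel": [0,0,-0.12],"rot": [0,0,0],"hand": 1},{"travel": [0,0,-0.12],"rot": [0,0,0],"hand": 1},{"travel": [0,0,0],"rot": [0,0,0],"hand": 1},{"travel": [0,0,0],"rot": [0,0,0],"hand": 1}])

```text
clock: 26.82
position: [599.7, -153.1, 97.5]
ee_rot: [-0.608, 0.794, -0.002, 0.002]
contact_force: [-1.1, 0.0, -0.1]
gripper_width: 85.4
grasp_force: 0.0
```

```bash
python3 -c "
from h import *
top_of(597.4,-152.4,64,30); go(493,363.6,100)"
```

```text
top 65.0 [ 598.2 -153.3] [33.4 33.3  7.1]
t 26.87 travel frac [-1.885  0.946 -0.017] rows 13.9 rot frac [-0.0001  0.0001 -0.0004] at [ 598.2 -153.    95.6] w 85.3
```

The flanged bush stands at (598.2, −153.3). Next is the punch.

servo_tool(motion=[{"travel": [-0.058,0.029,-0.017],"rot": [0,0,0],"hand": 1},{"travel": [-0.116,0.058,0],"rot": [0,0,0],"hand": 1},{"travel": [-0.116,0.058,0],"rot": [0,0,0],"hand": 1},{"travel": [-0.116,0.058,0],"rot": [0,0,0],"hand": 1},{"travel": [-0.116,0.058,0],"rot": [0,0,0],"hand": 1},{"travel": [-0.116,0.058,0],"rot": [0,0,0],"hand": 1},{"travel": [-0.116,0.058,0],"rot": [0,0,0],"hand": 1},{"travel": [-0.116,0.058,0],"rot": [0,0,0],"hand": 1},{"travel": [-0.116,0.058,0],"rot": [0,0,0],"hand": 1},{"travel": [-0.116,0.058,0],"rot": [0,0,0],"hand": 1}])

```text
clock: 27.7
position: [535.4, 149.7, 97.7]
ee_rot: [-0.608, 0.794, 0.0, -0.002]
contact_force: [0.2, 0.3, -0.1]
gripper_width: 85.7
grasp_force: 0.0
```

servo_tool(motion=[{"travel": [-0.116,0.058,0],"rot": [0,0,0],"hand": 1},{"travel": [-0.116,0.058,0],"rot": [0,0,0],"hand": 1},{"travel": [-0.116,0.058,0],"rot": [0,0,0],"hand": 1},{"travel": [-0.116,0.058,0],"rot": [0,0,0],"hand": 1},{"travel": [-0.116,0.058,0],"rot": [0,0,0],"hand": 1},{"travel": [-0.116,0.058,0],"rot": [0,0,0],"hand": 1},{"travel": [-0.087,0.047,0],"rot": [0,0,0],"hand": 1},{"travel": [0,0,0],"rot": [0,0,0],"hand": 1},{"travel": [0,0,0],"rot": [0,0,0],"hand": 1}])

```text
clock: 28.45
position: [491.5, 363.9, 97.4]
ee_rot: [-0.609, 0.793, -0.0, -0.002]
contact_force: [0.3, 0.1, -0.7]
gripper_width: 85.6
grasp_force: 0.0
```

```bash
python3 -c "
from h import *
p=top_of(493,363.6,64); go(493,363.6,-13)
cv2.imwrite('pics/w5.png',p[:,:,::-1])"
```

```text
top 64.7 [494.5 365.5] [18.  18.5  7.3]
t 28.5 travel frac [-0.005 -0.005  0.443] rows 2.9 rot frac [ 0.0003 -0.0005 -0.0002] at [491.7 362.9  97.7] w 85.6
```

View pics/w5.png

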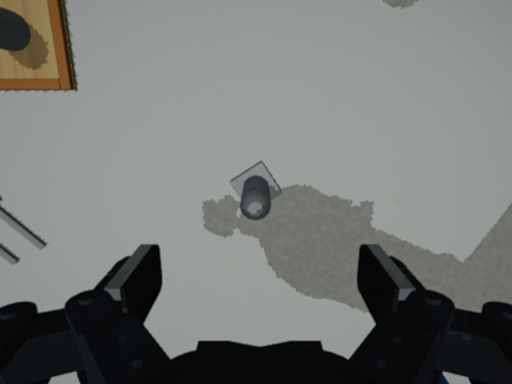

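The wrist view shows the punch stem tip at (256,205) and its foot at (256,178), centred between the fingers. Descending and closing.

servo_tool(motion=[{"travel": [-0.01,-0.007,0.06],"rot": [0,0,0],"hand": 1},{"travel": [0,0,0.12],"rot": [0,0,0],"hand": 1},{"travel": [0,0,0.12],"rot": [0,0,0],"hand": 1},{"travel": [0,0,0.1],"rot": [0,0,0],"hand": 1},{"travel": [0,0,0.04],"rot": [0,0,0],"hand": 1},{"travel": [0,0,0],"rot": [0,0,0],"hand": 1},{"travel": [0,0,0],"rot": [0,0,0],"hand": 0.05},{"travel": [0,0,0],"rot": [0,0,0],"hand": 0.05},{"travel": [0,0,0],"rot": [0,0,0],"hand": 0.05},{"travel": [0,0,0],"rot": [0,0,0],"hand": 0.05}])

```text
clock: 29.33
position: [495.9, 366.3, -8.7]
ee_rot: [-0.608, 0.794, 0.0, 0.002]
contact_force: [0.3, -0.2, -0.3]
gripper_width: 38.7
grasp_force: 0.0
```

servo_tool(motion=[{"travel": [0,0,0],"rot": [0,0,0],"hand": 0.05},{"travel": [0,0,0],"rot": [0,0,0],"hand": 0.05},{"travel": [0,0,0],"rot": [0,0,0],"hand": 0.05},{"travel": [0,0,0],"rot": [0,0,0],"hand": 0.05},{"travel": [0,0,0],"rot": [0,0,0],"hand": 0.05}])

```text
clock: 29.75
position: [495.5, 366.0, -9.2]
ee_rot: [-0.608, 0.794, 0.0, 0.001]
contact_force: [-1.4, 0.8, 5.8]
gripper_width: 20.4
grasp_force: 59.2
```

servo_tool(motion=[{"travel": [0,0,-0.04],"rot": [0,0,0],"hand": 0.05},{"travel": [0,0,-0.08],"rot": [0,0,0],"hand": 0.05},{"travel": [0,0,-0.1],"rot": [0,0,0],"hand": 0.05},{"travel": [0,0,-0.1],"rot": [0,0,0],"hand": 0.05},{"travel": [0,0,-0.08],"rot": [0,0,0],"hand": 0.05},{"travel": [0,0,-0.03],"rot": [0,0,0],"hand": 0.05},{"travel": [0,0,0],"rot": [0,0,0],"hand": 0.05}])

```text
clock: 30.33
position: [495.8, 366.3, 99.2]
ee_rot: [-0.608, 0.794, 0.0, 0.002]
contact_force: [0.4, 0.2, -1.9]
gripper_width: 20.2
grasp_force: 58.8
```

```bash
python3 -c "
from h import *
go(581,-222.5,97)"
```

```text
t 30.33 travel frac [ 2.185e+00 -9.430e-01  2.000e-03] rows 15.7 rot frac [-0.0003  0.0006 -0.0003] at [495.8 366.3  99.2] w 20.2
```

servo_tool(motion=[{"travel": [0.06,-0.026,0],"rot": [0,0,0],"hand": 0.05},{"travel": [0.12,-0.0518,0],"rot": [0,0,0],"hand": 0.05},{"travel": [0.12,-0.0518,0],"rot": [0,0,0],"hand": 0.05},{"travel": [0.12,-0.0518,0],"rot": [0,0,0],"hand": 0.05},{"travel": [0.12,-0.0518,0],"rot": [0,0,0],"hand": 0.05},{"travel": [0.12,-0.0518,0],"rot": [0,0,0],"hand": 0.05},{"travel": [0.12,-0.0518,0],"rot": [0,0,0],"hand": 0.05},{"travel": [0.12,-0.0518,0],"rot": [0,0,0],"hand": 0.05},{"travel": [0.12,-0.0518,0],"rot": [0,0,0],"hand": 0.05},{"travel": [0.12,-0.0518,0],"rot": [0,0,0],"hand": 0.05}])

```text
clock: 31.17
position: [537.7, 55.7, 94.9]
ee_rot: [-0.608, 0.794, 0.001, -0.002]
contact_force: [0.6, 0.1, -2.2]
gripper_width: 20.4
grasp_force: 58.8
```

servo_tool(motion=[{"travel": [0.12,-0.0518,0],"rot": [0,0,0],"hand": 0.05},{"travel": [0.12,-0.0518,0],"rot": [0,0,0],"hand": 0.05},{"travel": [0.12,-0.0518,0],"rot": [0,0,0],"hand": 0.05},{"travel": [0.12,-0.0518,0],"rot": [0,0,0],"hand": 0.05},{"travel": [0.12,-0.0518,0],"rot": [0,0,0],"hand": 0.05},{"travel": [0.12,-0.0518,0],"rot": [0,0,0],"hand": 0.05},{"travel": [0.12,-0.0518,0],"rot": [0,0,0],"hand": 0.05},{"travel": [0.12,-0.0518,0],"rot": [0,0,0],"hand": 0.05},{"travel": [0.085,-0.036,0],"rot": [0,0,0],"hand": 0.05},{"travel": [0,0,0],"rot": [0,0,0],"hand": 0.05}])

```text
clock: 32.0
position: [578.4, -227.5, 94.2]
ee_rot: [-0.606, 0.796, 0.001, -0.002]
contact_force: [0.9, 0.5, -2.4]
gripper_width: 20.1
grasp_force: 58.9
```

servo_tool(motion=[{"travel": [0,0,0],"rot": [0,0,0],"hand": 0.05},{"travel": [0,0,0.06],"rot": [0,0,0],"hand": 0.05},{"travel": [0,0,0.1],"rot": [0,0,0],"hand": 0.05},{"travel": [0,0,0.06],"rot": [0,0,0],"hand": 0.05},{"travel": [0,0,0],"rot": [0,0,0],"hand": 0.05},{"travel": [0,0,0],"rot": [0,0,0],"hand": 0.05}])

```text
clock: 32.5
position: [578.9, -222.4, 40.6]
ee_rot: [-0.609, 0.794, 0.001, -0.001]
contact_force: [0.3, 0.6, -0.6]
gripper_width: 20.1
grasp_force: 58.9
```

```bash
python3 -c "
from h import *
go(581,-222.5,-5)"
```

```text
t 32.5 travel frac [-0.002 -0.009  0.183] rows 1.2 rot frac [ 0.0006 -0.0001 -0.0001] at [ 578.9 -222.4   40.6] w 20.1
```

servo_tool(motion=[{"travel": [0,-0.004,0.08],"rot": [0,0,0],"hand": 0.05},{"travel": [0,0,0.06],"rot": [0,0,0],"hand": 0.05},{"travel": [0,0,0.02],"rot": [0,0,0],"hand": 0.05},{"travel": [0,0,0.01],"rot": [0,0,0],"hand": 0.05},{"travel": [0,0,0.008],"rot": [0,0,0],"hand": 0.05},{"travel": [0,0,0],"rot": [0,0,0],"hand": 0.05},{"travel": [0,0,0],"rot": [0,0,0],"hand": 0.05}])

```text
clock: 33.08
position: [582.0, -223.7, -1.3]
ee_rot: [-0.608, 0.794, -0.001, 0.001]
contact_force: [-0.5, -0.1, -2.8]
gripper_width: 20.2
grasp_force: 59.0
```

servo_tool(motion=[{"travel": [0,0,0.008],"rot": [0,0,0],"hand": 0.05},{"travel": [0,0,0.006],"rot": [0,0,0],"hand": 0.05},{"travel": [0,0,0.002],"rot": [0,0,0],"hand": 0.05},{"travel": [0,0,0],"rot": [0,0,0],"hand": 0.05},{"travel": [0,0,0],"rot": [0,0,0],"hand": 0.05}])

```text
clock: 33.5
position: [581.7, -223.7, -5.2]
ee_rot: [-0.608, 0.794, -0.001, 0.0]
contact_force: [-1.6, 1.6, 6.5]
gripper_width: 20.1
grasp_force: 59.8
```

Seated. I'll release, rise and move aside.

servo_tool(motion=[{"travel": [0,0,0],"rot": [0,0,0],"hand": 0.5},{"travel": [0,0,0],"rot": [0,0,0],"hand": 0.7},{"travel": [0,0,0],"rot": [0,0,0],"hand": 1},{"travel": [0,0,0],"rot": [0,0,0],"hand": 1},{"travel": [0,0,0],"rot": [0,0,0],"hand": 1},{"travel": [0,0,-0.05],"rot": [0,0,0],"hand": 1},{"travel": [0,0,-0.12],"rot": [0,0,0],"hand": 1},{"travel": [0,0,-0.12],"rot": [0,0,0],"hand": 1},{"travel": [0,0,-0.12],"rot": [0,0,0],"hand": 1},{"travel": [0,0,-0.12],"rot": [0,0,0],"hand": 1}])

```text
clock: 34.33
position: [580.9, -223.6, 127.3]
ee_rot: [-0.608, 0.794, 0.0, -0.0]
contact_force: [0.9, -0.5, -0.5]
gripper_width: 85.3
grasp_force: 0.0
```

servo_tool(motion=[{"travel": [0.06,0,0],"rot": [0,0,0],"hand": 1},{"travel": [0.12,0,0],"rot": [0,0,0],"hand": 1},{"travel": [0.12,0.02,0],"rot": [0,0,0],"hand": 1},{"travel": [0.12,0.02,0],"rot": [0,0,0],"hand": 1},{"travel": [0.12,0.02,0],"rot": [0,0,0],"hand": 1},{"travel": [0.12,0.02,0],"rot": [0,0,0],"hand": 1},{"travel": [0.06,0,0],"rot": [0,0,0],"hand": 1},{"travel": [0,0,0],"rot": [0,0,0],"hand": 1},{"travel": [0,0,0],"rot": [0,0,0],"hand": 1}])

```text
clock: 35.08
position: [514.6, -392.7, 125.6]
ee_rot: [-0.607, 0.794, 0.0, 0.0]
contact_force: [0.0, 0.1, 0.2]
gripper_width: 85.6
grasp_force: 0.0
```

Run:
```python
from h import *
print(sensors.read_state()["position"].round(1))
t,d=get_image("top"); s,ds=get_image("side")
cells=dict(plain=(619,133.2,56),slim=(637.6,202.8,94),stout=(613.8,-82.3,56),flanged=(597.4,-152.4,64),punch=(581,-222.5,68),hex=(449,-43.3,50))
for n,D in(("top",d),("side",ds)):
    P=cloud(D,cam(n)).reshape(-1,3)
    for k,(x,y,h) in cells.items():
        X=P[(np.hypot(P[:,0]-x,P[:,1]-y)<30)&(P[:,2]>18)&(P[:,2]<120)]
        if len(X)<5: print(n,k,"hidden");continue
        T=X[X[:,2]>np.percentile(X[:,2],95)-6]; m=(T.min(0)+T.max(0))/2
        print(n,k,"z",np.percentile(X[:,2],95).round(1),h,"off",(m[:2]-[x,y]).round(1))
o=np.hstack([cv2.resize(t[110:230,80:420],(400,300)),cv2.resize(s[100:292,140:396],(400,300))])
cv2.imwrite("pics/end.png",np.clip(o[:,:,::-1]*1.3,0,255).astype(np.uint8))
```

```text
[ 514.6 -392.7  125.6]
top plain z 59.2 56 off [ 0.1 -1.9]
top slim z 96.9 94 off [-1.4 -2.7]
top stout z 59.6 56 off [-1.1 -2.7]
top flanged z 68.4 64 off [-1.2 -2.3]
top punch z 70.5 68 off [-1.4 -3.2]
top hex z 55.1 50 off [-0.  -0.1]
side plain z 59.0 56 off [ 1.2 -0.7]
side slim z 96.4 94 off [ 1.  -1.6]
side stout z 59.5 56 off [ 1.  -0.4]
side flanged z 67.2 64 off [-0.3 -1.9]
side punch z 69.5 68 off [ 0.2 -0.1]
side hex z 53.9 50 off [-0.5  1.4]
```

View pics/end.png

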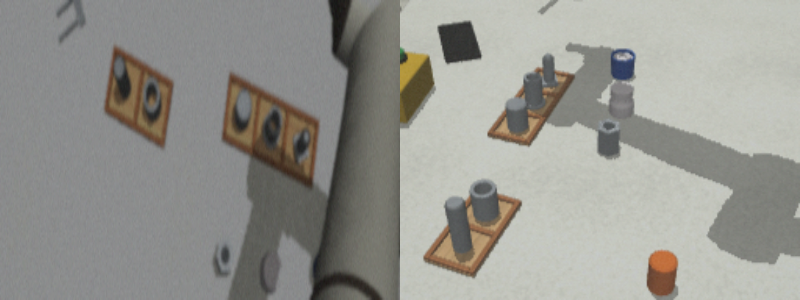

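All five parts stand upright in their compartments. The two-cell tray is at (135,95) and the three-cell tray at (270,130) in the left half of the picture. The hex coupling at (222,260) and the orange pillar are untouched, and offsets are under 4 mm. Handing in.

```bash
python3 -c "
from bench import job_done
print(job_done())"
```

```text
the job is handed in; nothing more can be done
None
```

I handed the job in at about 35 s: all five parts stand upright in their tray compartments, each within 4 mm of centre by the cameras, and the hex coupling is where it was; the first grasp on the plain bush missed because the fingertips sit about 32 mm short of the reported tool point, and the retry held.

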